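# Load the label roll into its spring-spindle holder

## Robot

A 6-joint arm with a two-finger parallel gripper is mounted at the origin on a cart in front of the work surface, level with it; the furniture and walls round the work are solid. World frame = base frame: x ahead of the robot, y to its left, z up, the work surface at z = 0. Lengths are in m, angles in rad, forces in N, time in s.
With the tool pointing down it reaches from about 0.375 to 0.9 m from the base axis. Payload 3.1 kg.
Tool frame: the origin (TCP) lies between the finger pads; the fingertips stand 22 mm ahead of it and the grasp point (between the pads) lies 3 mm ahead of it; z points along the fingers, y is the line along which they close (so a half turn about z gives the same grasp; the last joint's range is limited). The gripper opens to 87 mm and grips with 3 to 60 N. Pads are 19 mm wide; open, the fingers measure 117 mm over their backs; the gripper's body (75 mm by 190 mm) begins 51 mm behind the grasp point.
Start: joints at [-1.526, 0.527, 1.433, -0, 1.181, -0.178], TCP at [0.138, -0.61, 0.245] pointing down, gripper open.
Joint ranges: [-3.08, 3.08], [-0.75, 2.2], [0.22, 2.44], [-1.43, 4.57], [0, 2.65], [-2.85, 2.85]. Speed limits (rad/s): [2.79, 2.79, 3.14, 3.14, 3.14, 3.14].

## Interface

Orientations are given as a unit quaternion [x, y, z, w].
In Python, from rig import robot gives the robot as it stands.
- The arm moves only by the tool move_arm, never from a script. Its argument "series" is text: rows parted by semicolons, each of 6 numbers parted by spaces: the shift along the tool's x, y, z in mm, then the turn, a rotation vector about the tool's x, y, z in degrees. In form: dx dy dz ax ay az; .... A call has 1 to 8 rows; each row is the pose to reach, as a shift and turn from the pose commanded when the call began, along the tool's axes at that moment; what a row does not reach only later rows make up. A row lasts 1/12 s, in which the tool goes at most 41.7 mm and 7.16 degrees, less where a joint would pass 70% of its speed; a pose out of reach is approached as far as the arm can. A call with a gripper value outside its range is refused whole. "jaw" is the opening, from 0 (shut) to 1 (fully open), set as the call begins (left out, the last holds). The fingers move at their own pace and stop on an object; "newtons" is the grip in N (left out, the last holds). Time passes only in rows, so rows that repeat a pose let the fingers close. It gives the time, the measured TCP pose, the force, the opening and the grip force at its end, in the units of the state.
- robot.get_obs(): the state, without advancing time (a new reading comes with each control period).
- robot.camera(name): name is "scene" or "top" or "wrist"; returns a dict with "img" (384x512x3 uint8, red, green, blue), "mtx" (3x3 intrinsics, pixels), "distortion" ([k1, k2, p1, p2, k3] as OpenCV has them; the pictures are not rectified), "world_to_cam" (4x4, takes a point from world to camera coordinates). Camera axes: x right, y down, z forward; pixel columns grow to the right and rows downward; lengths in m; the calibration is good to about 2 mm. A picture is of the moment at which its call begins. There is no depth.
- robot.hand_in(): hands the job in; it is judged then, once.
Trained networks look in a picture, given as the dict that the camera call returned (one of the last four; its "shot" number tells which), for a name from the list of things; names that differ only in an ending like _2 or _b are one class to them, and where a whole thing is asked for, a point or a joint stands for the part that bears it (a point fixed in the world has none). Each returns a list of dicts, best first, with "p" (0 to 1); they miss things now and then, are a little off and sometimes report something else, mostly with a low value. They report only what shows in the picture. A call takes as long as a camera call. They do not tell look-alikes from the thing itself.
- robot.search_frame(picture, thing): "xyz" ([x, y, z] in m, in world coordinates, good to about 4 mm: the middle of the surface that is visible of it).
- robot.tip_of(picture, thing): "xyz" ([x, y, z] in m, in world coordinates, good to about 4 mm: a listed point, or the origin of a listed thing).
The state is a dict: "time": time; "q": joint angles; "joint_velocities": joint speeds; "joint_torque": joint torques, N m; "position": TCP position; "tool_rot": TCP orientation; "ft_force": force on the tool from outside, world axes, zero at the start; "moment": the same for the moment, N m; "grip_width": finger opening in m; "grip_force": force on a finger pad.
Only numpy, scipy, OpenCV 4.12 (cv2) and the standard library are available. Lean on these libraries where they do the work, as an engineer would, in place of code of your own. Each camera call takes 0.05 s, during which the arm holds its last target. There are 200 camera calls.

## Task

Put the spring spindle that carries the white label roll into the empty roll holder: squeeze its two grip tabs together so that it gets shorter, bring it down between the two cups, and let it spring out so that a pin sits in each cup. Leave the other spindle, which has only a bare brown core, where it stands.

Things in the scene. Friction and masses are not known exactly. Their poses are not given: they have to be found in the camera images.
- full_spindle: Spindle with the white label roll (54 mm across). Origin on its axis at mid-length, 30 mm above the desk; y along the axis, z up. Flanges across the axis, 56 mm wide, feet 30 mm below it, outer faces at y +32 (grey, fixed) and -32 mm (blue, sprung); each has a tab 28 mm wide (x) up to 54 mm above the axis. Outside them 10 mm steel pins run to y +75 and -75 mm, 150 mm over the tips. 0.15 kg.
- full_spindle_spring (a joint): Squeeze of that spindle in m: 0 extended, 0.032 at the stop, about 0.004 when seated. Pinching the tabs from above, 64 mm over their outer faces, slides the blue flange and its pin to the grey one: at the stop 32 mm over the tabs, 118 mm over the tips. Spring 4 N at first, 10.4 N at the stop. Grip about 36 mm above the axis so that the fingers stay above pins and cups.
- holder: Fixed roll holder: black base 74 x 184 x 8 mm, two aluminium cheeks, each with a round black cup facing the other. Origin at the centre of its underside; y from cup to cup, z up. Cup axis 56 mm up; cups 26 mm inside, 34 mm outside diameter, 8 mm deep, mouths at y +65 and -65 mm, bottoms 146 mm apart. A seated spindle's axis lies 48 mm above the origin, either way round.
- empty_spindle: The wrong spindle: same size, flanges and pins, but with only a bare brown cardboard core 27 mm across in place of the white roll. Origin and axes as for the full one. To be left where it stands.
There are look-alikes about, which are no part of the job. What is shaped like the full_spindle but red is not meant.

How it is judged:
At the end, for the whole second after the job is handed in: The white roll's spindle rests in the holder, a pin in each cup, either way round: origins within 10 mm seen from above, its axis 42 to 56 mm above the holder's underside and within 7 degrees of the cups' line, 1 to 9 mm of squeeze remaining, still (under 20 mm/s), borne by the holder (horizontal distance between full_spindle and holder below 0.01 m and z of full_spindle in the frame of holder between 0.042 and 0.056 m and angle between the y axis of full_spindle and the y axis of holder, either way round below 0.12 rad and value of joint full_spindle_spring between 0.001 and 0.009 m and linear speed of full_spindle below 0.02 m/s and contact force between full_spindle and holder above 0.3 N); the robot touches nothing.
It fails at once if The spindle with the bare core is moved more than 30 mm (distance of empty_spindle from where it was at the start of the episode above 0.03 m).
It also fails if it takes over 40 s, if anything falls off the work surface, if the arm or the gripper's body presses on something with over 40 N, if the wrist force passes 120 N, or if a joint passes its speed limit or range.

## Working session

There is one attempt and no reset: what is moved stays moved. The work goes in short steps, Python scripts to look and compute and a tool call to move; the robot and the scene stay as the last step left them, time stands still between calls to the robot, and variables do not carry over. Pictures are saved under pics/ and viewed, at most 10 in all, crops included, and the job is handed in when it is done.

Besides the shell and the picture viewer there is one more tool, called after "Call:" as a command line: name --argument value ..., lists and objects as JSON in quotes. move_arm: Moves the arm, as the interface text tells. Its arguments: {"type":"object","properties":{"series":{"type":"string"},"jaw":{"type":"number"},"newtons":{"type":"number"}},"required":["series"]}

```bash
mkdir -p pics; ls
python3 - <<'E'
from rig import robot
import cv2,numpy as np
ims=[]
for n in("scene","top"):
    c=robot.camera(n); ims.append(c["img"])
    for t in("full_spindle","empty_spindle","holder"):
        for f in("search_frame","tip_of"):
            for r in getattr(robot,f)(c,t)[:4]:
                p=np.array(r["xyz"]);u=cv2.projectPoints(p[None],cv2.Rodrigues(c["world_to_cam"][:3,:3])[0],c["world_to_cam"][:3,3],np.array(c["mtx"]),np.array(c["distortion"],float))[0].ravel()
                print(n,t,f,round(r["p"],2),p.round(3),u.round())
    cv2.imwrite(f"pics/{n}.png",cv2.resize(c["img"][:,:,::-1],(800,600)))
o=robot.get_obs();print(o["position"],o["tool_rot"],o["time"])
E
```

```text
pics
scene full_spindle search_frame 0.85 [0.577 0.09  0.043] [239. 210.]
scene full_spindle search_frame 0.77 [0.462 0.242 0.039] [237. 269.]
scene full_spindle tip_of 0.83 [0.468 0.223 0.03 ] [241. 266.]
scene full_spindle tip_of 0.6 [0.586 0.064 0.034] [244. 208.]
scene empty_spindle search_frame 0.84 [0.625 0.261 0.036] [165. 242.]
scene empty_spindle tip_of 0.63 [0.629 0.237 0.032] [172. 237.]
scene holder search_frame 0.67 [ 0.566 -0.131  0.006] [296. 189.]
scene holder tip_of 0.92 [ 0.572 -0.141 -0.002] [296. 190.]
top full_spindle search_frame 0.78 [0.465 0.23  0.045] [162. 232.]
top full_spindle search_frame 0.69 [0.579 0.073 0.041] [233. 180.]
top full_spindle tip_of 0.97 [0.463 0.224 0.03 ] [167. 233.]
top empty_spindle search_frame 0.77 [0.627 0.246 0.035] [158. 161.]
top empty_spindle search_frame 0.56 [0.463 0.194 0.038] [179. 233.]
top holder search_frame 0.59 [ 0.571 -0.143  0.009] [326. 185.]
top holder tip_of 0.96 [ 0.571 -0.143  0.004] [325. 186.]
[ 0.13809044 -0.60954575  0.24458018] [ 9.93802343e-01  1.11161602e-01 -1.45599000e-05  2.53607817e-05] 0.7
```

View pics/scene.png

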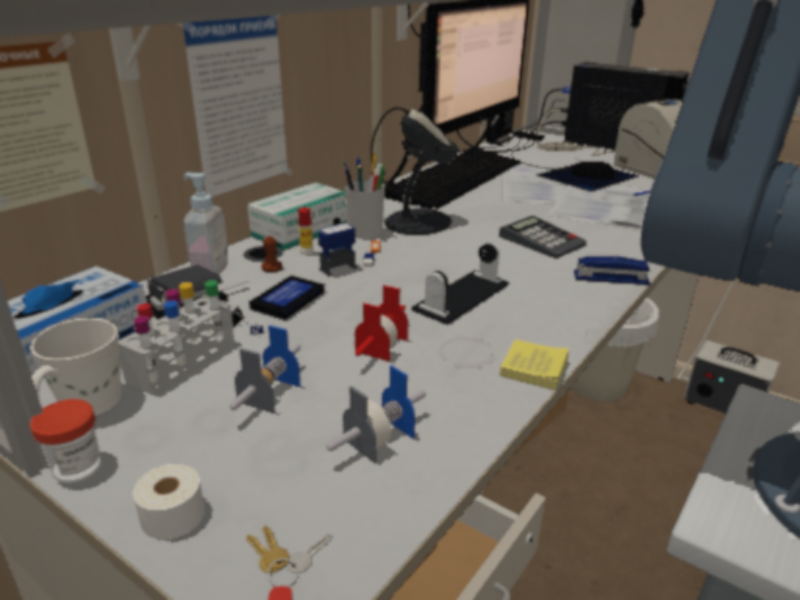

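View pics/top.png

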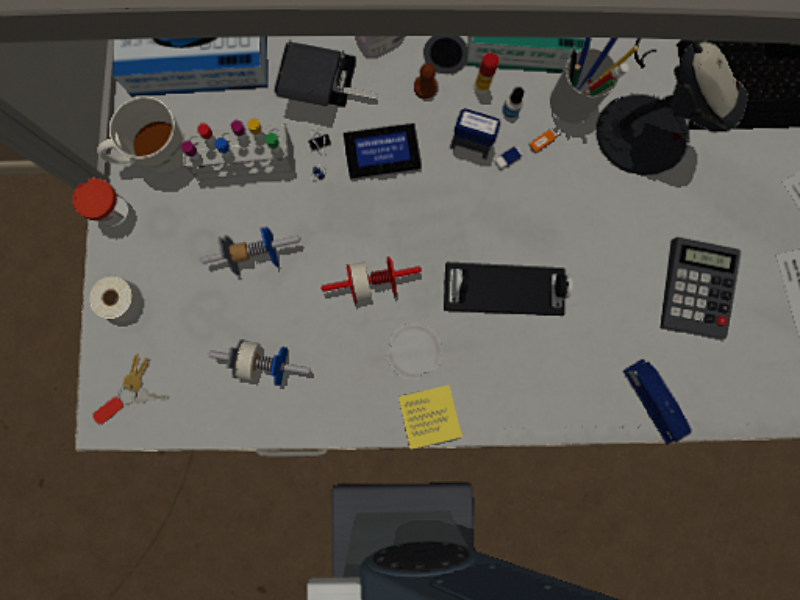

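Seen in the top picture (800x600 pixels): the full spindle is at (260,363) with a white roll and grey and blue flanges. The red look-alike is at (370,280), the bare-core spindle at (250,250), and the holder at (505,288). The one at (260,363) fits. I'll confirm it in a crop and compute its pose from the pin tips.

```bash
cat > h.py <<'E'
from rig import robot
import cv2,numpy as np
from scipy.spatial.transform import Rotation as R
def ray(c,uv,z):
    "pixel -> world point on plane z"
    m=np.array(c["world_to_cam"]);n=cv2.undistortPoints(np.array([[uv]],float),np.array(c["mtx"]),np.array(c["distortion"],float)).ravel()
    d=m[:3,:3].T@np.r_[n,1];o=-m[:3,:3].T@m[:3,3]
    return o+d*(z-o[2])/d[2]
def proj(c,p):
    m=np.array(c["world_to_cam"]);return cv2.projectPoints(np.array(p,float).reshape(-1,1,3),cv2.Rodrigues(m[:3,:3])[0],m[:3,3],np.array(c["mtx"]),np.array(c["distortion"],float))[0].reshape(-1,2)
def go(p,axis):
    "tool-frame shift (mm) and turn (deg) to TCP p, pointing down, fingers closing along the line at world angle axis (rad)"
    o=robot.get_obs();T=R.from_quat(o["tool_rot"])
    best=None
    for a in(axis,axis+np.pi):
        y=np.array([np.cos(a),np.sin(a),0]);z=np.array([0,0,-1.]);M=R.from_matrix(np.c_[np.cross(y,z),y,z])
        v=(T.inv()*M).as_rotvec(degrees=True)
        if best is None or np.linalg.norm(v)<np.linalg.norm(best):best=v
    print("shift",(T.inv().apply(np.array(p)-o["position"])*1000).round(1),"turn",best.round(2),"pos",o["position"].round(4),"q6",o["q"][5].round(2),"t",o["time"])
E
python3 - <<'E'
from h import *
c=robot.camera("top");s=.64
a=ray(c,(212*s,355*s),.03);b=ray(c,(311*s,375*s),.03)
print(a,b,np.linalg.norm(a-b),(a+b)/2);ax=np.arctan2(*(a-b)[1::-1]);print(np.degrees(ax))
h1=ray(c,(445*s,288*s),.008);h2=ray(c,(566*s,288*s),.008);print(h1,h2,(h1+h2)/2)
go([.45,-.3,.25],ax);go([.45,.2,.3],ax)
cv2.imwrite("pics/crop.png",cv2.resize(c["img"][140:260,120:280,::-1],(800,600),interpolation=cv2.INTER_CUBIC))
E
```

```text
[0.4768789 0.2931528 0.03     ] [0.44708423 0.15075693 0.03      ] 0.145479571719881 [0.46198156 0.22195487 0.03      ]
78.18202361307507
[ 0.57432862 -0.04632911  0.008     ] [ 0.57267155 -0.22996052  0.008     ] [ 0.57350009 -0.13814481  0.008     ]
shift [ 372.6 -233.    -5.4] turn [1.000e-02 0.000e+00 2.458e+01] pos [ 0.1381 -0.6095  0.2446] q6 -0.18 t 0.75
shift [ 483.  -720.6  -55.5] turn [1.000e-02 0.000e+00 2.458e+01] pos [ 0.1381 -0.6095  0.2446] q6 -0.18 t 0.75
```

View pics/crop.png

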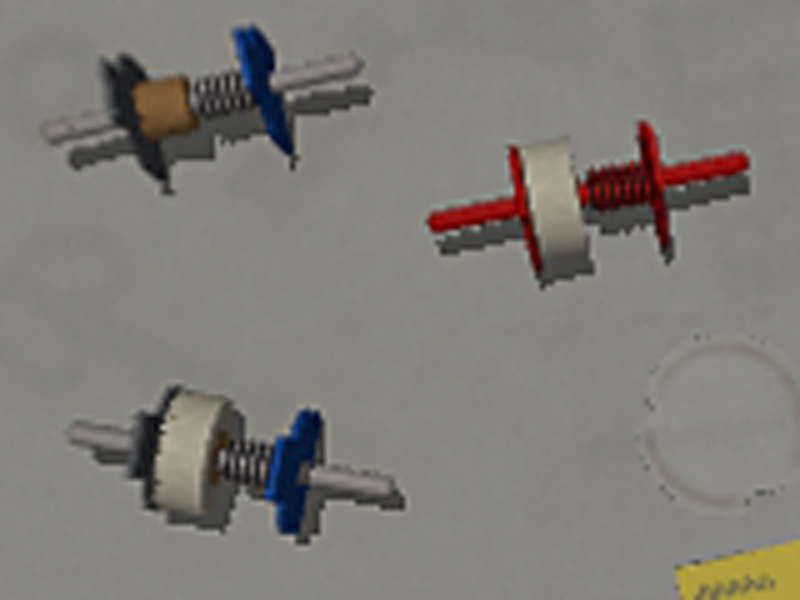

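The crop shows the white roll with grey and blue flanges at lower left (roll at about 190,450). The red one at right and the bare brown core at upper left are not meant. I'll move to a look pose.

Call:
move_arm --series "373 -233 -30 0 0 12;373 -233 -30 0 0 25;373 -233 -30 0 0 25;373 -233 -30 0 0 25;373 -233 -30 0 0 25;373 -233 -30 0 0 25;373 -233 -30 0 0 25;373 -233 -30 0 0 25" --jaw 1

```text
time: 1.42
position: [0.375, -0.3742, 0.2676]
tool_rot: [0.994, -0.107, 0.0, 0.0]
ft_force: [-0.0, -0.3, -1.0]
grip_width: 0.087
grip_force: 0.0
```

```bash
python3 -c "
from h import *
go([.46,.2,.3],np.radians(78.2))"
```

```text
shift [ -38.9 -579.1  -32.6] turn [ 0.02 -0.03 -0.46] pos [ 0.375  -0.3742  0.2676] q6 0.79 t 1.4167
```

Call:
move_arm --series "-39 -579 -33 0 0 0;-39 -579 -33 0 0 0;-39 -579 -33 0 0 0;-39 -579 -33 0 0 0;-39 -579 -33 0 0 0;-39 -579 -33 0 0 0;-39 -579 -33 0 0 0;-39 -579 -33 0 0 0"

```text
time: 2.08
position: [0.4223, -0.0446, 0.2866]
tool_rot: [0.994, -0.107, 0.001, 0.0]
ft_force: [0.8, -0.9, -0.1]
grip_width: 0.0872
grip_force: 0.0
```

```bash
python3 -c "
from h import *
go([.46,.2,.3],np.radians(78.2))"
```

```text
shift [ -15.2 -247.   -13.4] turn [ 0.01 -0.06 -0.47] pos [ 0.4223 -0.0446  0.2866] q6 1.42 t 2.0833
```

Call:
move_arm --series "-15 -247 -13 0 0 0;-15 -247 -13 0 0 0;-15 -247 -13 0 0 0;-15 -247 -13 0 0 0;-15 -247 -13 0 0 0;-15 -247 -13 0 0 0;-15 -247 -13 0 0 0;-15 -247 -13 0 0 0"

```text
time: 2.75
position: [0.46, 0.2, 0.2992]
tool_rot: [0.995, -0.104, 0.0, 0.0]
ft_force: [0.1, -0.7, 0.3]
grip_width: 0.0868
grip_force: 0.0
```

Run:
```python
from h import *
c=robot.camera("wrist")
for f in("search_frame","tip_of"):
  for r in getattr(robot,f)(c,"full_spindle")[:3]: print(f,r["p"],np.round(r["xyz"],3),proj(c,r["xyz"]).round())
cv2.imwrite("pics/w1.png",cv2.resize(c["img"][:,:,::-1],(800,600),interpolation=cv2.INTER_CUBIC))
import pickle;pickle.dump(c,open("w1.pkl","wb"))
go([.462,.222,.3],np.radians(78.2))
```

```text
search_frame 0.95 [0.589 0.071 0.04 ] [[340.  27.]]
search_frame 0.84 [0.472 0.231 0.044] [[225. 158.]]
tip_of 0.63 [0.468 0.222 0.028] [[233. 157.]]
tip_of 0.58 [0.592 0.064 0.027] [[343.  26.]]
shift [ -3.1 -24.9  -1.1] turn [ 0.05  0.04 -0.49] pos [0.4597 0.197  0.2989] q6 1.97 t 2.9
```

View pics/w1.png

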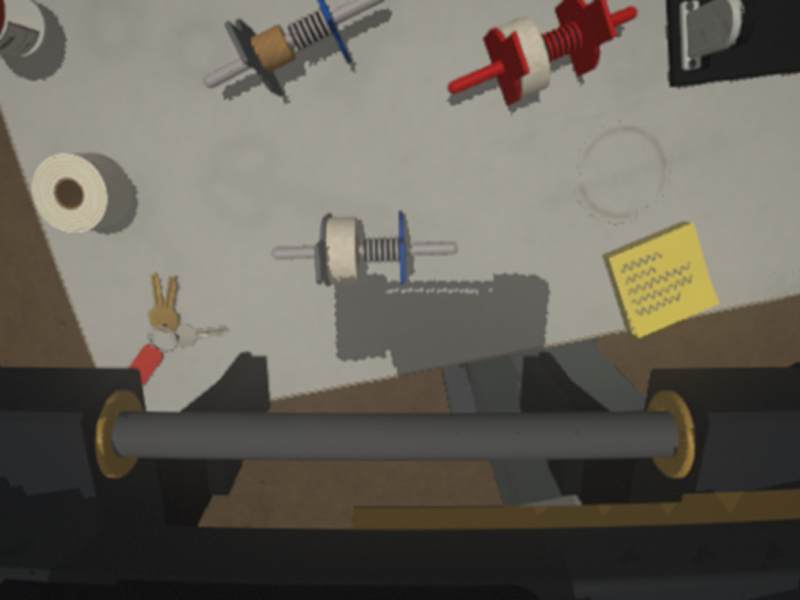

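The wrist picture shows the full spindle with pin tips at (273,253) and (457,248); the fingers are at about x 250 and 540. I'll work out the pose from these.

Run:
```python
from h import *
import pickle
c=pickle.load(open("w1.pkl","rb"));s=.64
a=ray(c,(273*s,252.5*s),.03);b=ray(c,(457*s,247.5*s),.03)
ax=np.arctan2(*(a-b)[1::-1]);m=(a+b)/2;print(a,b,np.linalg.norm(a-b),m,np.degrees(ax))
go([m[0],m[1],.12],ax);go([m[0],m[1],.069],ax)
```

```text
[0.4777306  0.29598557 0.03      ] [0.45084575 0.14987245 0.03      ] 0.1485659419212178 [0.46428818 0.22292901 0.03      ] 79.57417845999585
shift [ -0.9 -26.4 178.9] turn [ 0.05  0.04 -1.87] pos [0.4597 0.197  0.2989] q6 1.97 t 2.9
shift [ -0.9 -26.5 229.9] turn [ 0.05  0.04 -1.87] pos [0.4597 0.197  0.2989] q6 1.97 t 2.9
```

Call:
move_arm --series "-1 -26 40 0 0 -2;-1 -26 80 0 0 -2;-1 -26 120 0 0 -2;-1 -26 160 0 0 -2;-1 -26 179 0 0 -2;-1 -26 179 0 0 -2;-1 -26 179 0 0 -2"

```text
time: 3.48
position: [0.4645, 0.2221, 0.1196]
tool_rot: [0.996, -0.09, -0.001, 0.0]
ft_force: [0.2, 0.0, 0.9]
grip_width: 0.087
grip_force: 0.0
```

Run:
```python
from h import *
go([.4643,.2229,.069],np.radians(79.6))
c=robot.camera("wrist");cv2.imwrite("pics/w2.png",cv2.resize(c["img"][:,:,::-1],(800,600),interpolation=cv2.INTER_CUBIC))
import pickle;pickle.dump(c,open("w2.pkl","wb"))
```

```text
shift [-0.2 -0.8 50.6] turn [0.07 0.14 0.02] pos [0.4645 0.2221 0.1196] q6 1.98 t 3.4833
```

View pics/w2.png

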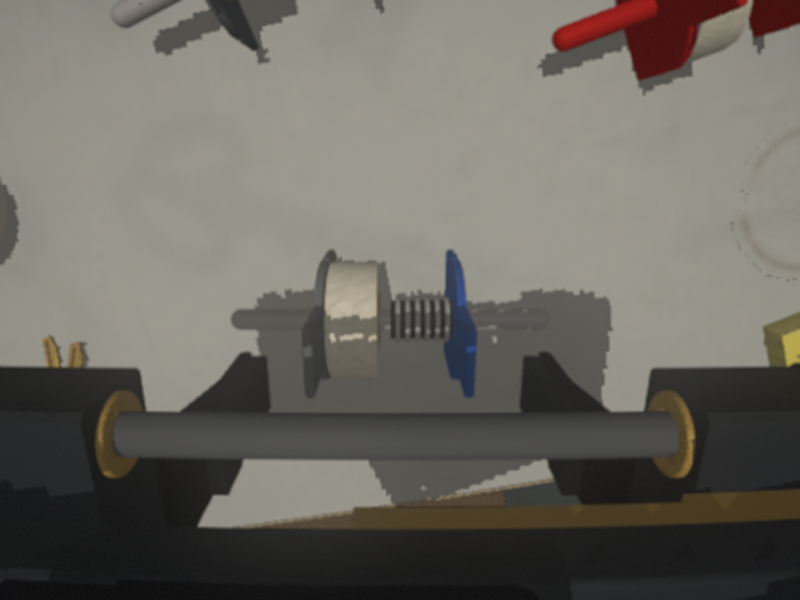

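The spindle sits centred between the fingers: tabs at x 310 and 470, finger tips at 268 and 525, axis parallel to the closing line. I'll go down and pinch.

Call:
move_arm --series "0 -1 20 0 0 0;0 -1 40 0 0 0;0 -1 51 0 0 0;0 -1 51 0 0 0"

```text
time: 3.87
position: [0.4655, 0.2242, 0.0696]
tool_rot: [0.996, -0.09, 0.0, -0.0]
ft_force: [-0.2, -0.2, 0.2]
grip_width: 0.0875
grip_force: 0.0
```

Call:
move_arm --series "0 0 0 0 0 0;0 0 0 0 0 0;0 0 0 0 0 0;0 0 0 0 0 0;0 0 0 0 0 0;0 0 0 0 0 0;0 0 0 0 0 0;0 0 0 0 0 0" --jaw 0.1 --newtons 22

```text
time: 4.53
position: [0.4657, 0.2249, 0.0702]
tool_rot: [0.996, -0.089, 0.001, -0.0]
ft_force: [0.1, 0.5, 6.5]
grip_width: 0.0418
grip_force: 10.7
```

Call:
move_arm --series "0 0 0 0 0 0;0 0 0 0 0 0;0 0 0 0 0 0;0 0 0 0 0 0;0 0 0 0 0 0;0 0 0 0 0 0"

```text
time: 5.03
position: [0.4658, 0.225, 0.0702]
tool_rot: [0.996, -0.089, 0.001, -0.0]
ft_force: [0.5, 0.9, 6.6]
grip_width: 0.0316
grip_force: 22.0
```

Call:
move_arm --series "0 0 -15 0 0 0;0 0 -40 0 0 0;0 0 -75 0 0 0;0 0 -110 0 0 0;0 0 -130 0 0 0;0 0 -130 0 0 0;0 0 -130 0 0 0"

```text
time: 5.62
position: [0.465, 0.2248, 0.2]
tool_rot: [0.996, -0.089, 0.001, -0.0]
ft_force: [-0.1, 0.3, -1.8]
grip_width: 0.0318
grip_force: 22.0
```

Run:
```python
from h import *
c=robot.camera("wrist");cv2.imwrite("pics/w3.png",cv2.resize(c["img"][:,:,::-1],(800,600),interpolation=cv2.INTER_CUBIC))
import pickle;pickle.dump(c,open("w3.pkl","wb"))
go([.5,-.135,.2],np.pi/2)
```

```text
shift [ 99.3 347.4  -1.3] turn [  0.02   0.07 -10.23] pos [0.464  0.2245 0.1987] q6 1.98 t 5.6667
```

View pics/w3.png

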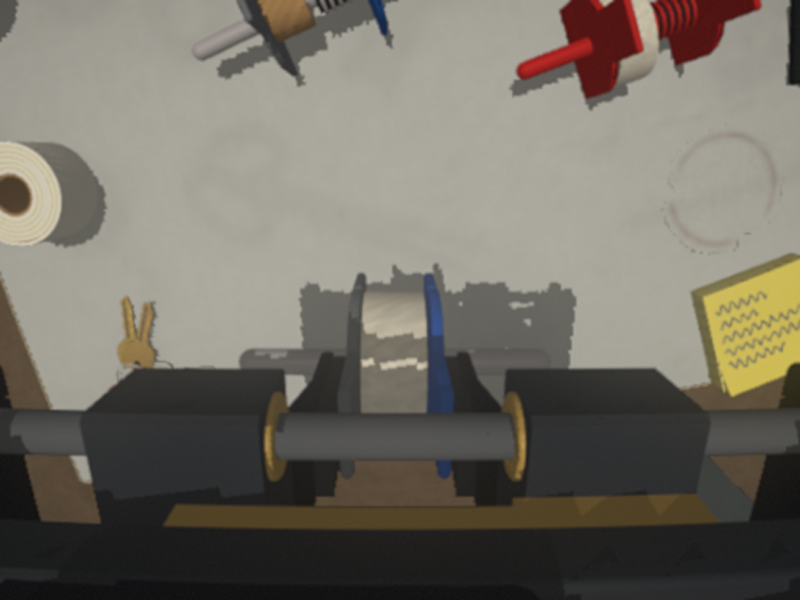

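The spindle is held level with both pins visible (tips at 243,358 and 550,360), symmetric about the gripper. I'll carry it to just in front of the holder and measure the holder.

Call:
move_arm --series "95 347 -40 0 0 -5;95 347 -40 0 0 -10;95 347 -40 0 0 -10;95 347 -40 0 0 -10;95 347 -40 0 0 -10;95 347 -40 0 0 -10;95 347 -40 0 0 -10;95 347 -40 0 0 -10"

```text
time: 6.33
position: [0.4924, -0.1067, 0.2338]
tool_rot: [1.0, -0.002, -0.002, -0.001]
ft_force: [0.1, 0.0, -1.2]
grip_width: 0.0316
grip_force: 22.0
```

Call:
move_arm --series "2 30 0 0 0 0;2 30 0 0 0 0;2 30 0 0 0 0"

```text
time: 6.58
position: [0.4949, -0.1366, 0.2337]
tool_rot: [1.0, -0.004, -0.002, -0.001]
ft_force: [0.0, 0.2, -2.1]
grip_width: 0.0316
grip_force: 22.0
```

Run:
```python
from h import *
c=robot.camera("wrist");cv2.imwrite("pics/w4.png",cv2.resize(c["img"][:,:,::-1],(800,600),interpolation=cv2.INTER_CUBIC))
import pickle;pickle.dump(c,open("w4.pkl","wb"))
for f in("search_frame","tip_of"):
  for r in getattr(robot,f)(c,"holder")[:2]: print(f,r["p"],np.round(r["xyz"],3),proj(c,r["xyz"]).round())
go([.5735,-.138,.2],np.pi/2)
```

```text
search_frame 0.75 [ 0.572 -0.137  0.009] [[253.  95.]]
tip_of 0.67 [ 0.573 -0.137  0.003] [[252.  93.]]
shift [78.9  4.1 34.1] turn [-0.14  0.21 -0.19] pos [ 0.4947 -0.1338  0.2344] q6 1.09 t 6.7333
```

View pics/w4.png

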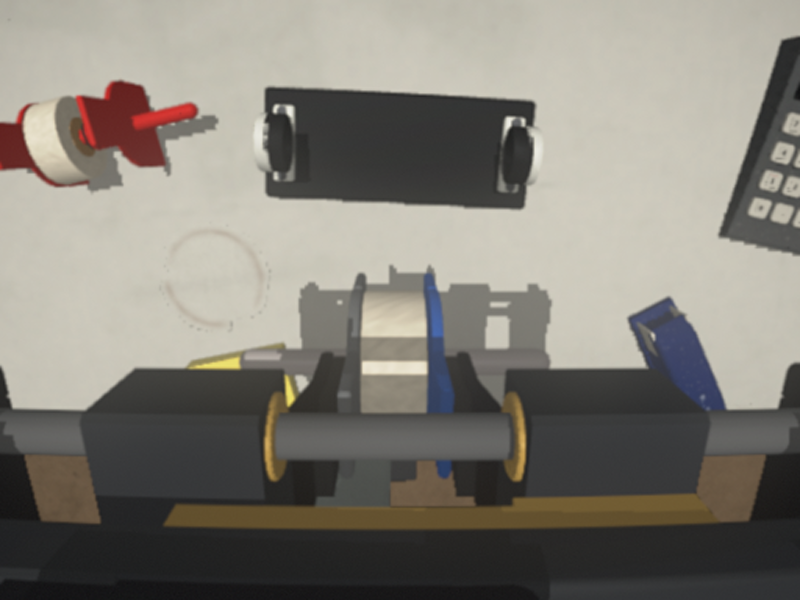

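The holder's black base has corners at (265,87), (535,102), (524,208) and (267,196), with cups at (278,145) and (518,155).

Run:
```python
from h import *
import pickle
c=pickle.load(open("w4.pkl","rb"));s=.64
P=[ray(c,(u*s,v*s),.008) for u,v in((265,87),(535,102),(524,208),(267,196))]
m=np.mean(P,0);d=(P[0]+P[3]-P[1]-P[2])/2;ax=np.arctan2(d[1],d[0])
print(np.round(P,4),m,np.linalg.norm(d),np.linalg.norm(P[0]-P[3]),np.degrees(ax))
d/=np.linalg.norm(d)
for k in(1,-1):print(proj(c,m*[1,1,0]+[0,0,.056]+k*.065*d)/s)
go([m[0],m[1],.234],ax);go([m[0],m[1],.16],ax);print(robot.get_obs()["tool_rot"])
```

```text
[[ 0.6129 -0.0508  0.008 ]
 [ 0.6019 -0.2321  0.008 ]
 [ 0.5307 -0.2284  0.008 ]
 [ 0.5405 -0.0473  0.008 ]] [ 0.57152624 -0.13964448  0.008     ] 0.18142220452235366 0.07248439461007089 86.71874453744319
[[289.28795698 143.48497292]]
[[506.9670786  154.60713289]]
shift [76.8  5.6  0.1] turn [-0.13  0.22  3.1 ] pos [ 0.4947 -0.1338  0.2344] q6 1.09 t 6.7333
shift [77.1  5.8 74.1] turn [-0.13  0.22  3.1 ] pos [ 0.4947 -0.1338  0.2344] q6 1.09 t 6.7333
[ 0.99999622 -0.00161551 -0.00187455 -0.00119568]
```

Call:
move_arm --series "38 4 0 0 0 2;77 4 0 0 0 3;77 4 30 0 0 3;77 4 60 0 0 3;77 4 74 0 0 3;77 4 74 0 0 3;77 4 74 0 0 3;77 4 74 0 0 3"

```text
time: 7.4
position: [0.5736, -0.1389, 0.1628]
tool_rot: [1.0, -0.028, 0.001, 0.0]
ft_force: [0.6, -0.0, -1.6]
grip_width: 0.0313
grip_force: 22.0
```

Run:
```python
from h import *
for i in range(4):
    c=robot.camera("wrist" if i else "top")
    if not i:cv2.imwrite("pics/t5.png",cv2.resize(c["img"][150:222,270:366,::-1],(800,600),interpolation=cv2.INTER_CUBIC))
    go([.5715,-.1396,.092],np.radians(86.7))
```

```text
shift [-2.6  0.4 71.3] turn [ 0.06 -0.15  0.13] pos [ 0.5739 -0.1393  0.1633] q6 1.2 t 7.45
shift [-2.7  0.1 71.6] turn [ 0.07 -0.18  0.11] pos [ 0.574  -0.1396  0.1636] q6 1.2 t 7.5
shift [-2.6 -0.1 71.6] turn [ 0.06 -0.17  0.09] pos [ 0.5739 -0.1397  0.1636] q6 1.2 t 7.55
shift [-2.4 -0.2 71.5] turn [ 0.06 -0.16  0.08] pos [ 0.5737 -0.1398  0.1635] q6 1.2 t 7.6
```

Call:
move_arm --series "-2 0 15 0 0 0;-2 0 30 0 0 0;-2 0 43 0 0 0;-2 0 53 0 0 0;-2 0 62 0 0 0;-2 0 70 0 0 0;-2 0 70 0 0 0;-2 0 70 0 0 0"

```text
time: 8.27
position: [0.571, -0.1396, 0.0918]
tool_rot: [1.0, -0.028, -0.0, -0.0]
ft_force: [0.2, 0.2, -1.5]
grip_width: 0.0313
grip_force: 22.0
```

Run:
```python
from h import *
for n in("top","wrist","scene"):
    c=robot.camera(n);go([.5725,-.1396,.092],np.radians(86.7))
    if n=="top":A=c["img"][150:222,280:376]
    if n=="wrist":B=c["img"]
    if n=="scene":C=c["img"][140:236,240:368]
f=lambda a:cv2.resize(a[:,:,::-1],(400,300),interpolation=cv2.INTER_CUBIC)
cv2.imwrite("pics/m6.png",np.vstack([np.hstack([f(A),f(C)]),np.hstack([f(B),f(B[160:304,160:352])])]))
print(robot.get_obs()["ft_force"])
```

```text
shift [ 1.2 -0.1  0.2] turn [ 0.01 -0.04  0.07] pos [ 0.5713 -0.1397  0.0922] q6 1.2 t 8.3167
shift [ 1.  -0.2  0.5] turn [ 0.02 -0.07  0.06] pos [ 0.5715 -0.1397  0.0925] q6 1.2 t 8.3667
shift [ 0.9 -0.2  0.6] turn [ 0.03 -0.08  0.07] pos [ 0.5716 -0.1398  0.0926] q6 1.2 t 8.4167
[-0.67671414 -1.02481972 -2.30706618]
```

View pics/m6.png

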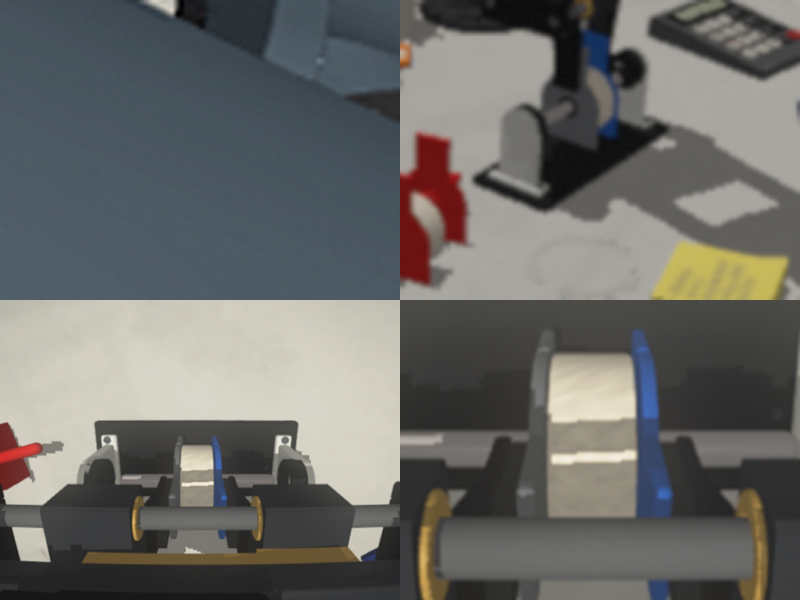

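The spindle hangs between the cheeks with the pins level with the cups and no contact force. I'll let it spring out in stages.

Call:
move_arm --series "1 0 0 0 0 0;1 0 0 0 0 0;1 0 0 0 0 0;1 0 0 0 0 0" --jaw 0.6

```text
time: 8.75
position: [0.5721, -0.1396, 0.0922]
tool_rot: [1.0, -0.028, 0.0, 0.0]
ft_force: [-0.3, -0.6, -2.1]
grip_width: 0.0489
grip_force: 6.9
```

Call:
move_arm --series "0 0 0 0 0 0;0 0 0 0 0 0;0 0 0 0 0 0;0 0 0 0 0 0;0 0 0 0 0 0;0 0 0 0 0 0" --jaw 0.85

```text
time: 9.25
position: [0.5722, -0.1398, 0.0922]
tool_rot: [1.0, -0.028, 0.0, 0.0]
ft_force: [-0.3, 0.5, 0.5]
grip_width: 0.0732
grip_force: 0.0
```

Run:
```python
from h import *
c=robot.camera("wrist");B=c["img"];c=robot.camera("scene");C=c["img"][140:236,240:368]
f=lambda a:cv2.resize(a[:,:,::-1],(400,300),interpolation=cv2.INTER_CUBIC)
cv2.imwrite("pics/m7.png",np.hstack([f(B),f(C)]));o=robot.get_obs();print(o["ft_force"],o["grip_width"],o["grip_force"],o["time"])
```

```text
[ 1.05013288 -0.31972588  0.57450905] 0.07348984763212461 0.0 9.35
```

View pics/m7.png

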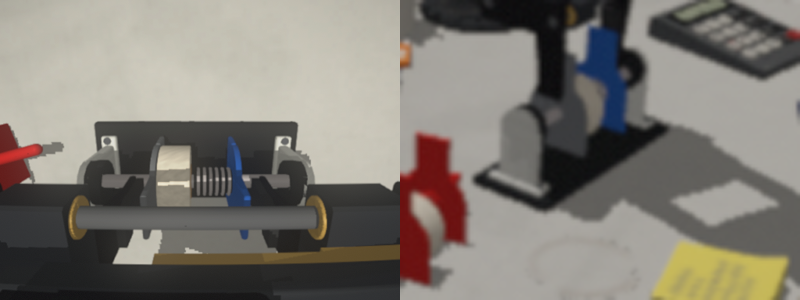

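Both pins are in the cups (left panel, at about 103,180 and 290,182) and the tabs are free. I'll retreat straight up.

Call:
move_arm --series "0 0 -10 0 0 0;0 0 -25 0 0 0;0 0 -50 0 0 0;0 0 -85 0 0 0;0 0 -125 0 0 0;-40 0 -125 0 0 0;-75 0 -125 0 0 0;-75 0 -125 0 0 0"

```text
time: 10.02
position: [0.4886, -0.1322, 0.217]
tool_rot: [1.0, -0.028, -0.005, -0.002]
ft_force: [-0.8, 0.4, -0.8]
grip_width: 0.0742
grip_force: 0.0
```

Run:
```python
from h import *
c=robot.camera("wrist");s=.64
cv2.imwrite("pics/f8.png",cv2.resize(c["img"][:,:,::-1],(800,600),interpolation=cv2.INTER_CUBIC))
print(robot.get_obs()["ft_force"],robot.tip_of(c,"full_spindle")[:2])
```

```text
[ 0.67692865  0.11120784 -0.26415512] [{'xyz': [0.5741, -0.1396, 0.0485], 'p': 0.91}, {'xyz': [0.5908, 0.0611, 0.0274], 'p': 0.89}]
```

View pics/f8.png

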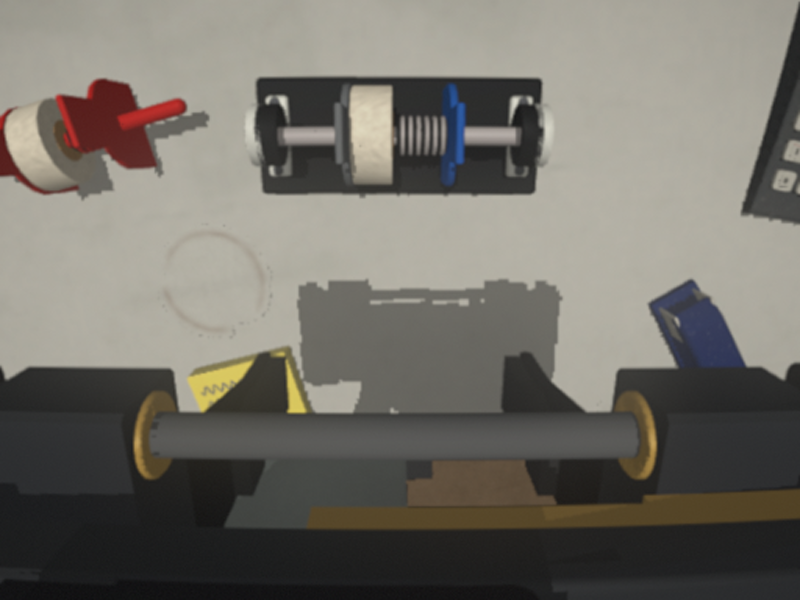

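The spindle is seated, with a pin in each cup (285,136 and 515,136). It measures z 0.0485, centred, and the gripper is clear.

```bash
python3 -c "
from rig import robot
print(robot.hand_in())"
```

```text
the job is handed in; nothing more can be done
None
```

The white-roll spindle is seated in the holder with a pin in each cup, the bare-core spindle was not touched, and the job is handed in after about 10 s of arm time; no verdict was returned.

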